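# Snap the storage tin's lid shut

## Robot

A 6-joint arm with a two-finger parallel gripper is mounted at the origin on the work surface. World frame = base frame: x ahead of the robot, y to its left, z up, the work surface at z = 0. Lengths are in m, angles in degrees, forces in N, time in s.
With the tool pointing down it reaches from about 0.325 to 0.775 m from the base axis. Payload 5.5 kg.
Tool frame: the origin (TCP) lies between the finger pads; the fingertips stand ahead of it and the grasp point (between the pads) lies 3 mm ahead of it (r.tip_reach is the z of the fingertips in the tool frame, in m); z points along the fingers, x is the direction in which the jaws open and shut, and the axes are right-handed (so a half turn about z gives the same grasp; the last joint's range is limited). The gripper opens to 88 mm and grips with 3 to 60 N. Pads are 20 mm wide; open, the fingers measure 115 mm over their backs; the gripper's body (75 mm by 178 mm) begins 61 mm behind the grasp point.
Start: joints at [-80.483, 5.22, 70.514, -0, 104.267, -3.249], TCP at [0.133, -0.585, 0.245] pointing down, gripper open.
Joint ranges: [-164.24, 164.24], [-49.07, 125.15], [9.68, 141.18], [-86.29, 266.29], [3.28, 154.24], [-151.56, 151.56]. Speed limits (degrees/s): [147.25, 147.25, 172.46, 180, 180, 180].

## Interface

Orientations are given as a 3x3 rotation matrix whose columns are the frame's x, y, z axes.
In Python, from bench import r gives the robot as it stands. The module is installed in compiled form; this text tells all that it offers. Calls block until the motion is done:
- r.movep(position, orientation): joint-space move of the TCP to a pose.
- r.line_to(position, orientation=None, max_speed=0.15): straight line of the TCP; orientation=None keeps the orientation; max_speed is the mean speed in m/s.
- r.goto_joints(angles): joint-space move.
- r.set_gripper(opening, grasp_force=None): finger opening in m; grasp_force is the grip in N (None keeps the last); returns when the fingers have stopped.
- r.hold(seconds).
- r.ik(position, orientation): joint angles nearest the present ones, or None.
- r.capture(name): name is "side" or "top" or "wrist"; returns a dict with "image" (400x640x3 uint8, blue, green, red), "fx", "fy", "cx", "cy" (pixels), "world_to_cam" (4x4, takes a point from world to camera coordinates); the wrist camera has in their place "mount" (4x4, takes a point from camera to tool coordinates, whose origin is the TCP and whose axes are the tool frame's). Camera axes: x right, y down, z forward; pixel columns grow to the right and rows downward; lengths in m; the calibration is good to about 2 mm. A picture is of the moment at which its call begins: read the wrist's pose just before it. There is no depth.
A pose or a line that the arm cannot do raises r.PlanningError and nothing moves.
- r.hand_in(): hands the job in, once; it reports no verdict.
Readings, each from a call of its own:
- r.read_clock(): time.
- r.read_joint_positions(): joint angles.
- r.read_joint_vel(): joint speeds.
- r.read_joint_torque(): joint torques, N m.
- r.read_tool_pos(): TCP position.
- r.read_tool_rot(): TCP orientation.
- r.read_force(): force on the tool from outside, world axes, zero at the start.
- r.read_wrist_torque(): the same for the moment, N m.
- r.read_width(): finger opening in m.
Only numpy, scipy, OpenCV 4.12 (cv2) and the standard library are available. Lean on these libraries where they do the work, as an engineer would, in place of code of your own. Each camera call takes 0.05 s, during which the arm holds its last target. There are 200 camera calls.

## Task

The grey lid of the big steel storage tin in the open drawer is not shut yet: rim sections along its sides still stand up above the lid's corners. With a fingertip, press each raised section straight down until it clicks home flush with the corners, so that all four sections are shut. Only press: do not lift the tin or shove it along, and leave the other things in the drawer where they stand.

Things in the scene. Friction and masses are not known exactly. Their poses are not given: they have to be found in the camera images.
- tin: big stainless tin with a grey snap-down lid, loose on the drawer floor (4 mm above the table), about 3 kg. 170 mm (its x) x 210 mm (its y); origin at the centre of its underside, z up. Lid: middle panel top 89 mm above the origin, four fixed square corners 94 mm; between them, one along each side, four grey rim sections, flat tops at 104 mm raised, 94 mm shut (flush with the corners).
- rim_near (a joint): how far the near rim section is pressed down, m: 0 fully raised, 0.010 fully home against a firm stop. Over-centre snap: it resists with about 9 N when fully up, less and less as it goes down, springs back up if let go before 5 mm, snaps home by itself past 5 mm and stays.
- top_near (a point): centre of the flat top face of the near rim section, at the side at the tin's own -x (the robot's side at yaw 0), 34 x 136 mm, long way along the tin's y, centred at tin x = -70 mm, y = 0; moves down with the section.
- rim_far (a joint): how far the far rim section is pressed down, m: 0 fully raised, 0.010 fully home against a firm stop. Over-centre snap: it resists with about 9 N when fully up, less and less as it goes down, springs back up if let go before 5 mm, snaps home by itself past 5 mm and stays.
- top_far (a point): centre of the flat top face of the far rim section, at the side at the tin's own +x, 34 x 136 mm, long way along the tin's y, centred at tin x = +70 mm, y = 0; moves down with the section.
- rim_left (a joint): how far the left rim section is pressed down, m: 0 fully raised, 0.010 fully home against a firm stop. Over-centre snap: it resists with about 9 N when fully up, less and less as it goes down, springs back up if let go before 5 mm, snaps home by itself past 5 mm and stays. It may already be home at the start.
- top_left (a point): centre of the flat top face of the left rim section, at the side at the tin's own +y, 96 x 34 mm, long way along the tin's x, centred at tin x = 0, y = +90 mm; moves down with the section.
- rim_right (a joint): how far the right rim section is pressed down, m: 0 fully raised, 0.010 fully home against a firm stop. Over-centre snap: it resists with about 9 N when fully up, less and less as it goes down, springs back up if let go before 5 mm, snaps home by itself past 5 mm and stays. It may already be home at the start.
- top_right (a point): centre of the flat top face of the right rim section, at the side at the tin's own -y, 96 x 34 mm, long way along the tin's x, centred at tin x = 0, y = -90 mm; moves down with the section.
- crock: small grey stoneware crock, 72 mm across, 85 mm high, standing close by the tin's left or right side; loose bystander, origin at the centre of its underside. Leave alone.
- dredger: stainless dredger shaker with a domed lid, 64 mm across, 92 mm high, standing close by the tin's left or right side; loose bystander, origin at the centre of its underside. Leave alone.
- cutters: stack of three tin hexagon cutters (one piece), about 70 mm across, 60 mm high; loose bystander, origin at the centre of its underside. Leave alone.
- stamp: brass cookie stamp with a turned beech handle, 60 mm across, 86 mm high; loose bystander, origin at the centre of its underside. Leave alone.
- jar: small glass jar with a steel cap, 66 mm across, 85 mm high; loose bystander, origin at the centre of its underside. Leave alone.
- ringcutter: plain steel ring cutter, 72 mm across, 45 mm high; loose bystander, origin at the centre of its underside. Leave alone.
- measure: small aluminium measuring cup, 56 mm across, 50 mm high; loose bystander, origin at the centre of its underside. Leave alone.

How it is judged (in metres and radians):
At the end, for the whole second after the job is handed in: All four rim sections are pressed down by more than 8 of their 10 mm and stay there; the tin stands at rest and upright on the drawer floor within 40 mm of where it was; every bystander is upright (within 0.1 rad) and within 30 mm of its start (value of joint each of rim_near, rim_far, rim_left, rim_right above 0.008 m and distance of tin from where it was at the start of the episode below 0.04 m and angle between tin's own z axis and vertical below 0.05 rad and linear speed of tin below 0.02 m/s and height (world z) of tin below 0.01 m and distance of each of crock, dredger, cutters, stamp, jar, ringcutter, measure from where it was at the start of the episode below 0.03 m and angle between each of crock, dredger, cutters, stamp, jar, ringcutter, measure's own z axis and vertical below 0.1 rad); the robot touches nothing.
It fails at once if the tin is lifted off the drawer floor (underside more than 15 mm above it) (height (world z) of tin above 0.019 m).
It fails at once if the tin is shoved more than 40 mm (distance of tin from where it was at the start of the episode above 0.04 m).
It fails at once if another thing in the drawer is lifted, or moved more than 30 mm (distance of any of crock, dredger, cutters, stamp, jar, ringcutter, measure from where it was at the start of the episode above 0.03 m or height (world z) of any of crock, dredger, cutters, stamp, jar, ringcutter, measure above 0.019 m).
It fails at once if another thing in the drawer is tipped over (angle between any of crock, dredger, cutters, stamp, jar, ringcutter, measure's own z axis and vertical above 0.5 rad).
It also fails if it takes over 51 s, if anything falls off the work surface, if the arm or the gripper's body presses on something with over 40 N, if the wrist force passes 120 N, or if a joint passes its speed limit or range.

## Working session

There is one attempt and no reset: what is moved stays moved. The work goes in short steps, each a Python script; the robot and the scene stay as the last script left them, time stands still between calls to the robot, and variables do not carry over. Pictures are saved under pics/ and viewed, about 8 in all and at most 12, crops included, and the job is handed in when it is done.

```bash
mkdir -p pics
python3 - <<'E'
from bench import r
import cv2,numpy as np
for n in("top","side"):
    c=r.capture(n);cv2.imwrite(f"pics/{n}0.png",c["image"]);print(n,c["fx"],c["fy"],c["cx"],c["cy"]);print(np.round(c["world_to_cam"],4).tolist())
print(r.tip_reach,r.read_clock(),r.read_width(),r.read_force(),r.read_tool_rot())
E
```

```text
top 369.59443542847225 369.59443542847225 321.02975825761183 198.51378485745147
[[-0.0281, -0.9996, 0.0055, 0.0333], [-0.9941, 0.0274, -0.1047, 0.5421], [0.1045, -0.0084, -0.9945, 1.0471], [0.0, 0.0, 0.0, 1.0]]
side 378.6753362023615 378.6753362023615 324.2627534720023 201.94959332632703
[[-0.9039, -0.4278, 0.0037, 0.4973], [-0.2931, 0.613, -0.7337, 0.2371], [0.3116, -0.6643, -0.6794, 0.9436], [0.0, 0.0, 0.0, 1.0]]
0.022 0.1 0.0879742331828315 [-0.33393242 -0.33120939 -0.29307723] [[ 2.20935285e-01 -9.75288427e-01 -2.90041083e-04]
 [-9.75286910e-01 -2.20935454e-01  1.72305731e-03]
 [-1.74455821e-03 -9.78108861e-05 -9.99998473e-01]]
```

View pics/top0.png

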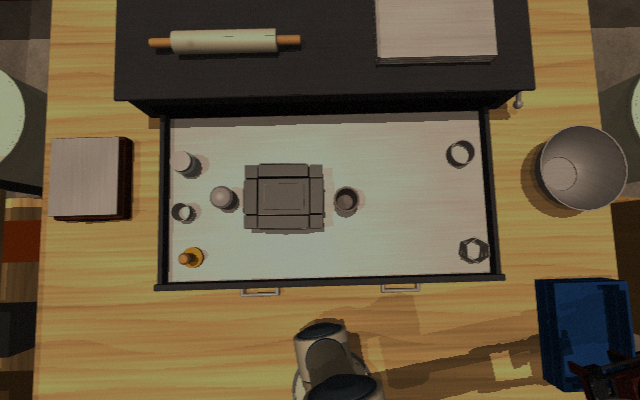

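View pics/side0.png

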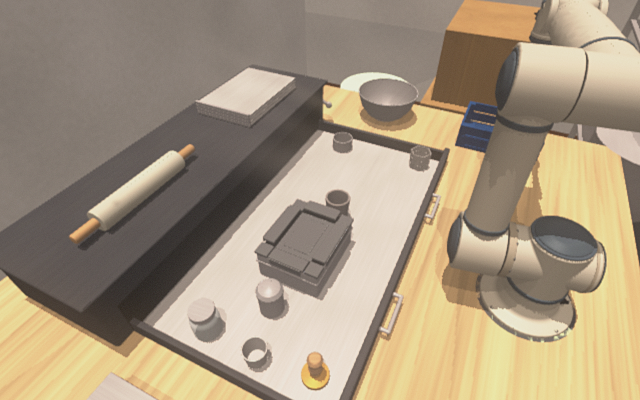

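The top view shows the tin's lid at about u 244–324, v 164–230. The dredger (223,197) stands to its left and the crock (346,199) to its right. I'll zoom in on both views.

```bash
cat > h.py <<'E'
import numpy as np,cv2
def ray(c,uv,z):
    T=np.array(c["world_to_cam"]);R=T[:3,:3];o=-R.T@T[:3,3]
    d=R.T@np.array([(uv[0]-c["cx"])/c["fx"],(uv[1]-c["cy"])/c["fy"],1])
    return o+d*(z-o[2])/d[2]
def proj(c,p):
    q=np.array(c["world_to_cam"])@np.append(p,1);return np.array([c["fx"]*q[0]/q[2]+c["cx"],c["fy"]*q[1]/q[2]+c["cy"]])
E
python3 - <<'E'
from bench import r
from h import *
ims=[]
for n,(x,y,w,h) in {"top":(205,145,160,110),"side":(240,180,130,110)}.items():
    c=r.capture(n);k=c["image"][y:y+h,x:x+w]
    k=cv2.convertScaleAbs(cv2.resize(k,(800,int(800*h/w)),interpolation=cv2.INTER_CUBIC),alpha=1.8,beta=0)
    cv2.imwrite(f"pics/{n}1.png",k[:600])
    if n=="top":
        print("rough",[ray(c,p,.098).round(3) for p in((244,164),(324,164),(244,230),(324,230),(284,196))])
        print("dredger",ray(c,(223,197),.08),"crock",ray(c,(346,199),.089))
        print("cabinet edge",[ray(c,(300,y),z).round(3) for y,z in((98,.1),(98,.2),(115,.0))])
    g=cv2.cvtColor(c["image"],cv2.COLOR_BGR2GRAY)
    if n=="top":print(g[160:236:1,284].tolist(),"\n",g[196,236:332].tolist())
E
```

```text
rough [array([0.637, 0.227, 0.098]), array([0.631, 0.008, 0.098]), array([0.456, 0.229, 0.098]), array([0.45 , 0.013, 0.098]), array([0.545, 0.119, 0.098])]
dredger [0.54908448 0.28958118 0.08      ] crock [ 0.53323049 -0.04981899  0.089     ]
cabinet edge [array([0.819, 0.07 , 0.1  ]), array([0.78 , 0.065, 0.2  ]), array([0.804, 0.075, 0.   ])]
[159, 156, 156, 88, 56, 80, 83, 80, 84, 81, 80, 83, 84, 83, 83, 85, 20, 8, 36, 80, 82, 83, 82, 68, 83, 82, 86, 84, 85, 83, 84, 84, 82, 89, 84, 85, 89, 88, 85, 85, 84, 85, 86, 87, 84, 87, 84, 85, 84, 65, 86, 85, 88, 86, 63, 16, 89, 85, 85, 88, 85, 87, 82, 86, 85, 86, 84, 83, 58, 54, 89, 88, 84, 86, 91, 158] 
 [35, 100, 142, 144, 139, 144, 128, 85, 69, 83, 81, 82, 82, 83, 81, 84, 84, 86, 82, 80, 60, 15, 58, 85, 84, 85, 84, 87, 91, 86, 85, 85, 86, 84, 85, 84, 86, 84, 86, 86, 83, 84, 86, 84, 89, 85, 87, 88, 89, 86, 86, 86, 83, 88, 84, 86, 86, 83, 83, 82, 84, 85, 86, 84, 84, 83, 85, 79, 77, 84, 84, 85, 73, 42, 57, 85, 85, 85, 85, 84, 87, 80, 84, 82, 87, 86, 74, 50, 105, 145, 145, 144, 148, 148, 147, 147]
```

View pics/top1.png

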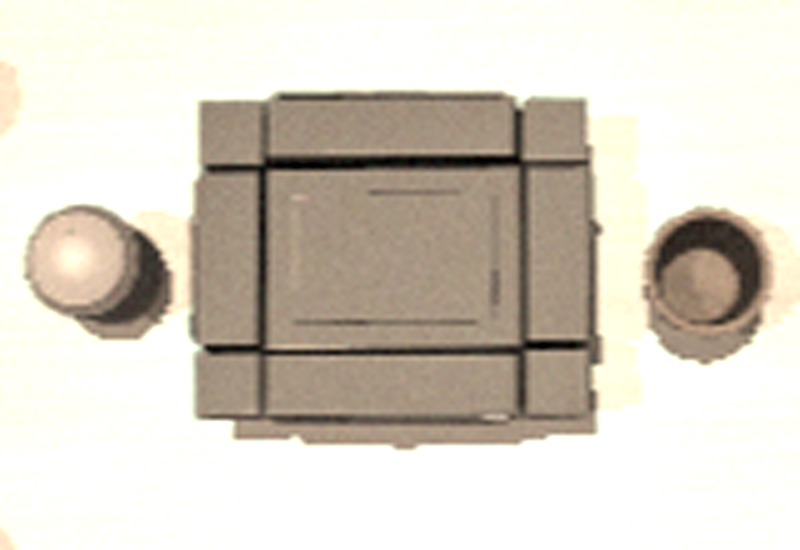

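View pics/side1.png

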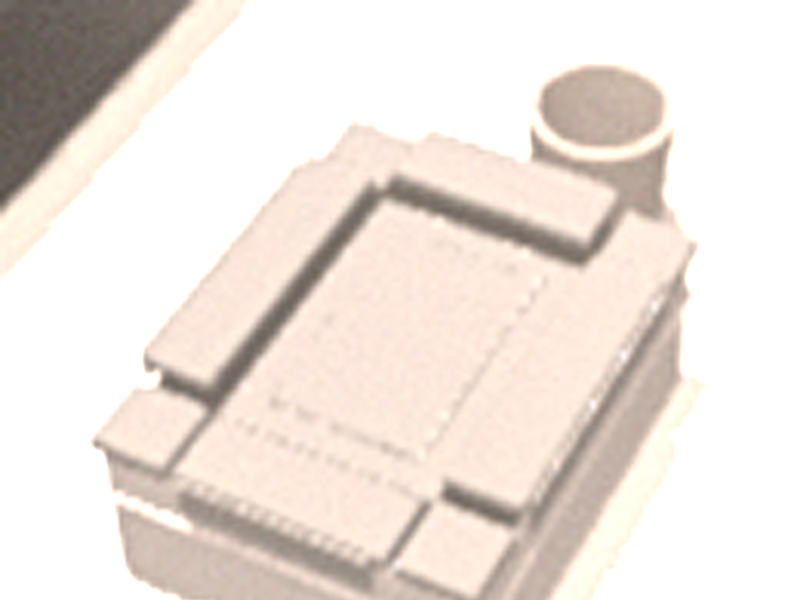

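Side view: near, far and right stand proud of the corners, and left looks flush. I'll locate the tin from the corner pixels in both views, then check with the wrist camera.

Run:
```python
from bench import r
from h import *
c=r.capture("top")
P=[ray(c,(205+x/5,145+y/5),.098)[:2] for x,y in((200,100),(586,97),(594,416),(197,416))]
def rep(P):
    P=np.array(P);m=P.mean(0);print(P.round(4).tolist(),"c",m.round(4),"sides",[round(float(np.linalg.norm(P[i]-P[i-1])),4) for i in range(4)])
    for a,b in((1,0),(2,3)):
        d=P[b]-P[a];print("yaw",np.degrees(np.arctan2(-d[0],d[1])).round(2))
    return m
rep(P)
s=r.capture("side")
rep([ray(s,(240+x/6.154,180+y/6.154),.098)[:2] for x,y in((95,440),(355,125),(693,243),(470,600))])
R=np.array([[0,-1,0],[-1,0,0],[0,0,-1.]]).T
r.set_gripper(0.0)
r.movep([.47,.115,.32],R)
p=r.read_tool_pos();Q=r.read_tool_rot();w=r.capture("wrist")
print(p,r.read_clock(),r.read_width(),r.read_force(),np.round(w["mount"],3).tolist(),w["fx"],w["cx"],w["cy"])
M=np.eye(4);M[:3,:3]=Q;M[:3,3]=p
w["world_to_cam"]=np.linalg.inv(M@w["mount"])
np.save("w.npy",w,allow_pickle=True)
cv2.imwrite("pics/w0.png",cv2.convertScaleAbs(w["image"],alpha=1.6))
```

```text
[[0.6337, 0.2247], [0.6296, 0.0129], [0.4548, 0.0135], [0.4608, 0.2274]] c [0.5447 0.1196] sides [0.1729, 0.2118, 0.1748, 0.214]
yaw -1.1
yaw -1.6
[[0.6282, 0.2276], [0.6229, 0.0209], [0.4561, 0.0243], [0.4605, 0.2326]] c [0.5419 0.1263] sides [0.1678, 0.2068, 0.1668, 0.2083]
yaw -1.49
yaw -1.23
[0.47018217 0.11443265 0.31984142] 4.4417 0.0006038378824920318 [ 0.03603999 -0.17214716 -0.20647699] [[1.0, 0.0, 0.001, 0.001], [-0.0, 0.963, 0.269, -0.073], [-0.001, -0.269, 0.963, -0.14], [0.0, 0.0, 0.0, 1.0]] 307.58794238204104 316.82041653741635 198.93094984297392
```

View pics/w0.png

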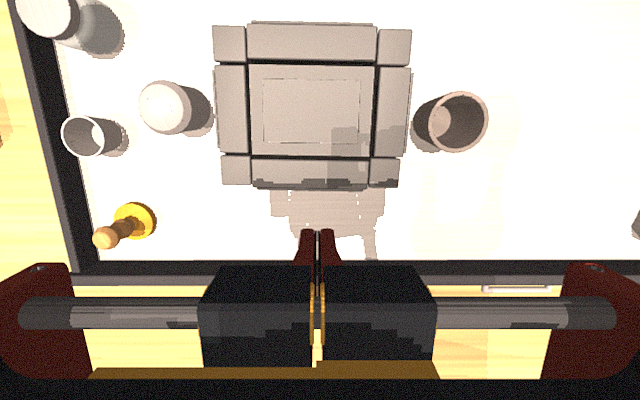

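Wrist view: outer lid corners at about (213,27), (411,30), (399,187) and (221,184).

Run:
```python
from h import *
w=np.load("w.npy",allow_pickle=True).item()
P=np.array([ray(w,q,.098)[:2] for q in((213.5,26),(411,29.5),(399,187),(221.5,184.5))])
print(P.round(4).tolist(),P.mean(0),[round(float(np.linalg.norm(P[i]-P[i-1])),4) for i in range(4)])
for a,b in((1,0),(2,3)):
    d=P[b]-P[a];print(np.degrees(np.arctan2(-d[0],d[1])))
```

```text
[[0.6314, 0.2223], [0.628, 0.0137], [0.4568, 0.0142], [0.4601, 0.2283]] [0.54407732 0.11960568] [0.1714, 0.2086, 0.1712, 0.2141]
-0.9419305180302677
-0.8846575047119796
```

Top and wrist agree: tin centre (0.544, 0.120), yaw about −1.2°, sides about 0.172 × 0.211 against the given 0.170 × 0.210. The side view puts it 7 mm further in y, but the sections have enough margin. I'll press in small steps and read the force at each one.

```bash
cat > press.py <<'E'
from bench import r
import numpy as np
C=np.array([.544,.120]);a=np.radians(-1.2);Z=np.array([[np.cos(a),-np.sin(a)],[np.sin(a),np.cos(a)]])
R=np.array([[0,-1,0],[-1,0,0],[0,0,-1.]]).T
def press(name,off):
    x,y=C+Z@np.array(off)
    r.line_to([x,y,.145+.005],R,.2)
    r.line_to([x,y,.134],R,.1); f0=r.read_force()
    log=[]
    for tip in np.arange(.110,.0959,-.001):
        r.line_to([x,y,tip+.022],R,.03)
        f=r.read_force()-f0; p=r.read_tool_pos()
        log.append((round((p[2]-.022)*1e3,1),round(float(f[2]),1),round(float(np.hypot(f[0],f[1])),1)))
        if f[2]>20: break
    r.line_to([x,y,.150],R,.15)
    print(name,log,"t",r.read_clock())
E
python3 - <<'E'
from press import *
r.line_to([.474,.121,.2],R,.2)
press("near",(-.070,0))
E
```

```text
near [(np.float64(110.5), 0.7, 0.6), (np.float64(109.0), 0.2, 0.4), (np.float64(108.1), 2.2, 0.5), (np.float64(107.4), 3.7, 1.5), (np.float64(106.4), 5.0, 1.2), (np.float64(104.6), 1.6, 1.3), (np.float64(103.3), 0.1, 0.4), (np.float64(102.7), 1.5, 0.9), (np.float64(101.9), 0.8, 0.7), (np.float64(100.9), 0.2, 0.7), (np.float64(99.9), 1.1, 1.4), (np.float64(98.9), -0.2, 0.8), (np.float64(98.4), 2.3, 0.5), (np.float64(98.3), 7.6, 2.1), (np.float64(98.2), 11.4, 4.1)] t 10.0167
```

Near clicked home: the force rose from tip height 108 mm, fell away, then met the stop at 98.3 mm. Now the other three.

Run:
```python
from press import *
import cv2
press("right",(0,-.090))
press("far",(.070,0))
press("left",(0,.090))
r.movep([.47,.115,.32],R)
w=r.capture("wrist");s=r.capture("side")["image"]
cv2.imwrite("pics/w1.png",cv2.convertScaleAbs(w["image"],alpha=1.6))
cv2.imwrite("pics/s1.png",cv2.convertScaleAbs(s,alpha=1.4))
cv2.imwrite("pics/t1.png",cv2.convertScaleAbs(r.capture("top")["image"],alpha=1.4))
print(r.read_clock(),r.read_force())
```

```text
right [(np.float64(110.4), 0.4, 0.8), (np.float64(109.1), 0.1, 1.1), (np.float64(108.1), -0.0, 1.1), (np.float64(107.4), 3.5, 1.1), (np.float64(106.5), 5.4, 1.4), (np.float64(104.6), 0.7, 1.1), (np.float64(103.2), 0.8, 0.9), (np.float64(102.7), -0.3, 0.2), (np.float64(101.9), 1.1, 1.1), (np.float64(100.9), 0.1, 1.2), (np.float64(99.9), -0.3, 0.7), (np.float64(98.9), -0.2, 1.2), (np.float64(98.4), 2.4, 0.8), (np.float64(98.3), 6.6, 2.3), (np.float64(98.2), 10.1, 4.8)] t 15.1583
far [(np.float64(110.4), -0.8, 0.6), (np.float64(109.1), 0.7, 0.7), (np.float64(108.1), 0.1, 0.7), (np.float64(107.5), 3.6, 1.0), (np.float64(106.6), 5.5, 1.3), (np.float64(104.7), 2.1, 1.4), (np.float64(103.1), 0.4, 0.9), (np.float64(102.6), 0.1, 1.2), (np.float64(101.9), 0.2, 0.4), (np.float64(100.9), 0.4, 0.7), (np.float64(99.9), 1.2, 0.8), (np.float64(98.9), 0.7, 0.5), (np.float64(98.4), 4.0, 0.9), (np.float64(98.3), 6.9, 3.0), (np.float64(98.3), 8.9, 4.8)] t 20.3
left [(np.float64(110.2), -0.1, 0.7), (np.float64(109.1), -0.1, 0.6), (np.float64(107.9), -0.4, 0.8), (np.float64(106.9), -0.5, 1.6), (np.float64(105.9), 0.5, 0.8), (np.float64(104.9), 0.5, 0.7), (np.float64(103.9), -0.8, 0.2), (np.float64(102.9), -0.3, 0.9), (np.float64(101.9), -0.7, 1.0), (np.float64(100.9), 0.3, 1.2), (np.float64(99.9), -0.1, 0.9), (np.float64(98.9), 0.3, 1.2), (np.float64(98.4), 2.0, 0.7), (np.float64(98.3), 7.0, 1.8), (np.float64(98.2), 9.9, 4.3)] t 25.4417
26.4417 [0.21732494 0.42907291 0.07257982]
```

View pics/w1.png

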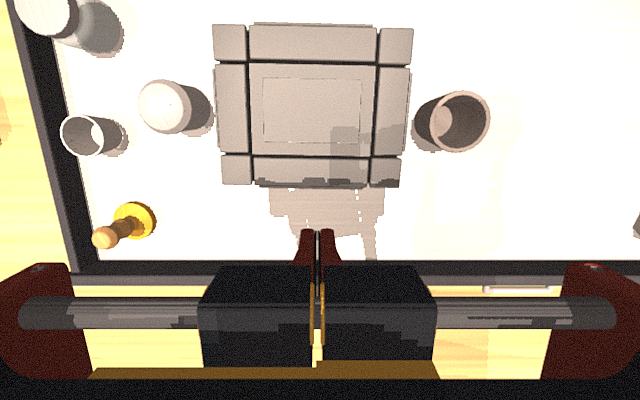

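View pics/s1.png

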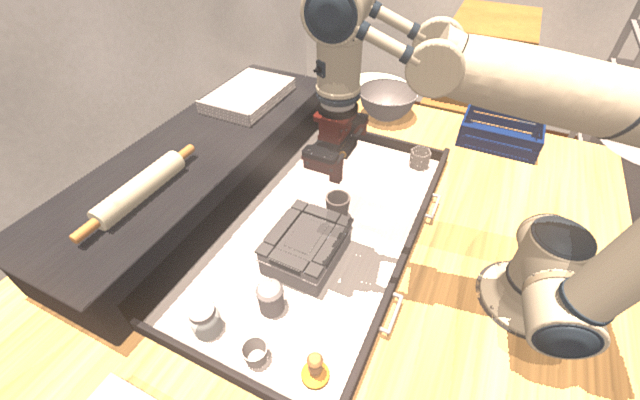

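The lid is now flush all round. The tin's corners (213,27), (412,30) and the bystanders sit where they were, and the arm is clear. Handing in.

```bash
python3 -c "
from bench import r
r.hand_in()"
```

```text
the job is handed in; nothing more can be done
```

All four rim sections of the tin's lid are shut, and I handed the job in at about 26.5 s of the 51 s allowed.

- **Pressing:** I pressed the near, right and far sections down with the closed fingertips. Each resisted from a tip height of about 108 mm, snapped past its midpoint, and then met the firm stop at about 98.3 mm, which is flush with the corners. The left section was already home; a test press met nothing until the stop at about 98.3 mm. The highest vertical force I read was about 11 N.
- **Last checks:** The wrist and side pictures show the lid flush all round. The tin and the bystanders in view show no visible movement, and the arm is clear of everything. I compared these by eye and did not measure each bystander's position again.
- **Disagreement:** The side view put the tin's centre about 7 mm further in y than the top and wrist views. I used the top and wrist value, and the presses landed as expected.

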